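# Set out a keypad lock kit on the assembly stand

### The arm

A 6-joint arm with a two-finger parallel gripper is mounted at the origin on the work surface. World frame = base frame: x ahead of the robot, y to its left, z up, the work surface at z = 0. Lengths are in m, angles in rad, forces in N, time in s.
With the tool pointing down it reaches from about 0.375 to 0.9 m from the base axis. Payload 3.1 kg.
Tool frame: the origin (TCP) lies midway between the tips of the shut fingers; the grasp point (between the pads) lies 19 mm behind it; x points along the fingers, y is the direction in which the jaws open and shut, and the axes are right-handed (so a half turn about x gives the same grasp; the last joint's range is limited). The gripper opens to 87 mm and grips with 3 to 60 N. Pads are 19 mm wide; open, the fingers measure 117 mm over their backs; the gripper's body (75 mm by 190 mm) begins 51 mm behind the grasp point.
Start: joints at [-1.407, 0.527, 1.433, -0, 1.181, -0.178], TCP at [0.21, -0.589, 0.223] pointing down, gripper open.
Joint ranges: [-3.08, 3.08], [-0.75, 2.2], [0.22, 2.44], [-1.43, 4.57], [0, 2.65], [-2.85, 2.85]. Speed limits (rad/s): [2.79, 2.79, 3.14, 3.14, 3.14, 3.14].

### API

Orientations are given as a unit quaternion [x, y, z, w].
In Python, from rig import get_obs, imaging, robot gives the robot as it stands.
- The arm moves only by the shell command python3 -m inch 'ROWS' [FORCE]. ROWS is JSON, a list of rows, each a list of 3 entries, a list of its own where there are three numbers: the finger opening in mm, from 0 to 87, then the shift along the tool's x, y, z in mm, then the turn, a rotation vector about the tool's x, y, z in degrees. In form: [[grip, [dx, dy, dz], [wx, wy, wz]], ...]. A call has 1 to 12 rows; each row shifts and turns the pose as measured when the row begins, along the tool's axes as they then stand; what a row does not reach is not made up. A row lasts 1/8 s, in which the tool goes at most 62.5 mm and 10.7 degrees, less where a joint would pass 70% of its speed; a pose out of reach is approached as far as the arm can. A call with a gripper value outside its range is refused whole. The fingers move at their own pace and stop on an object; FORCE is the grip in N (left out, the last holds). Time passes only in rows, so rows that do not move let the fingers close. It gives the time, the measured TCP pose, the force and the opening at its end, in the units of the state.
- get_obs(): the state, without advancing time (a new reading comes with each control period).
- imaging.camera(name): name is "scene" or "top" or "wrist"; returns the picture (400x640x3 uint8, red, green, blue); there is no depth.
- imaging.camera_params(name): a dict with "camera_matrix" (3x3 intrinsics, pixels), "xyz" and "rotation" of the camera in the world. Camera axes: x right, y down, z forward; pixel columns grow to the right and rows downward; lengths in m; the calibration is good to about 2 mm. A picture is of the moment at which its call begins: read the wrist's pose just before it. camera_params takes no time and is no camera call; for the wrist camera it gives the pose at the moment of the call.
- robot.hand_in(): hands the job in, once; it reports no verdict.
Trained networks look in the newest picture that a camera, given by its name, has taken for a name from the list of things; names that differ only in an ending like _2 or _b are one class to them, and where a whole thing is asked for, a point or a joint stands for the part that bears it (a point fixed in the world has none). Each returns a list of dicts, best first, with "confidence" (0 to 1); they miss things now and then, are a little off and sometimes report something else, mostly with a low value. They report only what shows in the picture. A call takes as long as a camera call. They do not tell look-alikes from the thing itself.
- imaging.cut_out(camera, target): "pixels" (400x640 bool, what is visible of it) and "box" ([centre column, centre row, width, height] in pixels, round what is visible of it).
- imaging.tip_of(camera, target): "pixel" ([column, row] in pixels: a listed point, or the origin of a listed thing).
The state is a dict: "time": time; "q": joint angles; "joint_velocities": joint speeds; "joint_torque": joint torques, N m; "position": TCP position; "tool_rot": TCP orientation; "ft_force": force on the tool from outside, world axes, zero at the start; "moment": the same for the moment, N m; "grip_width": finger opening in m.
Only numpy, scipy, OpenCV 4.12 (cv2) and the standard library are available. Lean on these libraries where they do the work, as an engineer would, in place of code of your own. Each camera call takes 0.05 s, during which the arm holds its last target. There are 200 camera calls.

### The job

Set out the lock kit on the plywood stand: take the black keypad panel from the rack and lean it on the stand, keys facing away from the backrest, squarely in the middle, with its foot in the trough right up against the low front lip and its back resting on the backrest. Drop the two round brass cylinders upright into the stand's two pockets, one in each. Set the panel down gently without ever letting it drop or fall over, and leave the other plate, the pear-shaped lock and the padlock where they are.

Things in the scene. Friction and masses are not known exactly. Their poses are not given: they have to be found in the camera images.
- panel: loose black keypad panel of a door lock, flat slab 14 thick (x) x 76 wide (y) x 165 tall (z), about 0.35 kg; 12 grey keys on its +x face (1 mm proud, in the lower 95 mm). Origin: centre of its bottom end; z points to its top end. Starts upright in one of the rack's two slots, keys towards the rack's +x, bottom 8 mm above the table
- panel_top (a point): centre of the panel's top end, 165 mm above its origin along its z
- plate: loose plain steel blank plate without keys, 14 thick (x) x 56 wide (y) x 135 tall (z), in the other slot of the rack; origin at the centre of its bottom end; leave it
- rack: fixed grey metal rack, base 150 (x) x 100 (y) x 8, with two upright slots centred at x = -42.5 and +42.5 mm, each between two walls 6 thick, 90 wide (y), whose tops are 48 above the table; slot gap 18. Origin: centre of its underside
- stand: fixed plywood stand, base 160 (x) x 150 (y) x 12; origin: centre of its underside. Upright backrest 120 wide (y), 12 thick, front face at x = -60, top 97 above the table. Front lip 120 wide, 8 thick, inner face at x = -18, top 22 above the table; trough floor between 12 above the table. In front (x 5 to 75) a block, top 30 above the table, with two round pockets. Left or right of the robot
- backrest_top (a point): middle of the top front edge of the backrest: stand x = -60, y = 0, 97 above the table
- lip (a point): middle of the foot of the lip's inner face, on the trough floor: stand x = -18, y = 0, 12 above the table; axes as the stand
- pocket_a (a point): centre of the floor of the first pocket: stand x = 40, y = +40, 12 above the table; pocket 38 in diameter, 18 deep (mouth 30 above the table)
- pocket_b (a point): centre of the floor of the second pocket: stand x = 40, y = -40; same size
- cylinder_1: loose round brass lock cylinder, diameter 28, 50 tall, about 0.16 kg, upright on the table; origin at the centre of its underside, z up its axis
- cylinder_2: the second, identical round brass lock cylinder
- profile_lock: loose brass pear-shaped profile lock, 60 tall, standing among the cylinders: a round column of diameter 17 about its origin with a 10 wide web reaching 25 mm along its +x; origin under the round column; leave it
- padlock: loose brass padlock lying flat, 77 long (x from 0 to 77) x 50 wide x 22 high; origin under the middle of its bottom edge; leave it
Things that resemble listed ones, but are neither listed nor needed, are in the scene too. There is more than one size of the panel; the job needs the smallest. Leave any purple look-alike of the cylinder_2 alone.

How it is judged:
By the outcome, as a careful person would: the job done as asked, in the order asked, and still so for the second after the job is handed in, with the robot touching nothing.
It also fails if it takes over 72 s, if anything falls off the work surface, if the arm or the gripper's body presses on something with over 40 N, if the wrist force passes 120 N, or if a joint passes its speed limit or range.

## Working session

There is one attempt and no reset: what is moved stays moved. The work goes in short steps, Python scripts to look and compute and a shell command to move; the robot and the scene stay as the last step left them, time stands still between calls to the robot, and variables do not carry over. Pictures are saved under pics/ and viewed, about 8 in all and at most 12, crops included, and the job is handed in when it is done.

```bash
ls; mkdir -p pics; cat > h.py <<'E'
import numpy as np, cv2
from rig import get_obs, imaging, robot
from scipy.spatial.transform import Rotation as R
def params(n):
    p=imaging.camera_params(n); K=np.array(p["camera_matrix"]); X=np.array(p["xyz"]); r=np.array(p["rotation"])
    if r.shape!=(3,3): r=R.from_quat(r).as_matrix()
    return K,X,r
def ray(n,px,P=None):
    K,X,r=P or params(n); d=r@np.linalg.solve(K,[px[0],px[1],1.]); return X,d/np.linalg.norm(d)
def atz(n,px,z,P=None):
    X,d=ray(n,px,P); return X+d*(z-X[2])/d[2]
def tri(rs):
    A=0;b=0
    for X,d in rs:
        M=np.eye(3)-np.outer(d,d); A=A+M; b=b+M@X
    p=np.linalg.solve(A,b); return p,[float(np.linalg.norm((np.eye(3)-np.outer(d,d))@(p-X))) for X,d in rs]
def proj(n,p,P=None):
    K,X,r=P or params(n); c=K@(r.T@(np.array(p)-X)); return c[:2]/c[2]
def snap(n,f):
    im=imaging.camera(n); cv2.imwrite(f"pics/{f}.png",im[:,:,::-1]); return im
def rel(p,q=None):
    "world vector target TCP p -> tool mm"
    o=get_obs(); M=R.from_quat(o["tool_rot"]).as_matrix()
    d=M.T@(np.array(p)-np.array(o["position"]))*1000
    if q is None: return d.round(1)
    return d.round(1), np.degrees((R.from_matrix(M).inv()*R.from_matrix(q)).as_rotvec()).round(2)
E
python3 - <<'E'
from h import *
np.set_printoptions(precision=4,suppress=True)
o=get_obs(); print(o["time"],o["position"],R.from_quat(o["tool_rot"]).as_matrix())
for n in ("scene","top","wrist"):
    snap(n,n+"0"); print(n,params(n))
    if n=="wrist": continue
    for t in ("panel","panel_top","plate","rack","stand","backrest_top","lip","pocket_a","cylinder_1","profile_lock","padlock"):
        for d in imaging.tip_of(n,t)[:5]:
            z={"panel":.008,"panel_top":.173,"plate":.008,"backrest_top":.097,"lip":.012,"pocket_a":.012}.get(t,0)
            print(n,t,round(d["confidence"],2),np.round(d["pixel"],1),atz(n,d["pixel"],z))
E
```

```text
pics
0.0 [ 0.2094 -0.5881  0.2216] [[-0.0004  0.3352 -0.9421]
 [ 0.0022 -0.9421 -0.3352]
 [-1.     -0.0022 -0.0004]]
scene (array([[443.3589,   0.    , 316.1174],
       [  0.    , 443.3589, 199.8636],
       [  0.    ,   0.    ,   1.    ]]), array([ 1.0119, -0.6403,  0.7098]), array([[ 0.8213,  0.343 , -0.4558],
       [ 0.5701, -0.4651,  0.6773],
       [ 0.0203, -0.8161, -0.5775]]))
scene panel 0.78 [378.8 172.6] [0.529  0.4122 0.008 ]
scene panel 0.7 [338.3 188.8] [0.4776 0.2651 0.008 ]
scene panel 0.65 [300.  172.3] [0.3373 0.2717 0.008 ]
scene panel 0.47 [236.2 312.5] [ 0.5519 -0.2341  0.008 ]
scene panel_top 0.92 [298.  104.3] [0.2603 0.3659 0.173 ]
scene panel_top 0.73 [384.1 108.4] [0.4821 0.4977 0.173 ]
scene panel_top 0.72 [338.6 135.3] [0.4674 0.2676 0.173 ]
scene plate 0.95 [363.9 196.4] [0.5554 0.2755 0.008 ]
scene rack 0.8 [350.6 192.1] [0.5089 0.2821 0.    ]
scene stand 0.66 [212.6 312.3] [ 0.5076 -0.2569  0.    ]
scene backrest_top 0.92 [188.8 262.1] [ 0.4467 -0.2467  0.097 ]
scene lip 0.76 [202.1 305.3] [ 0.4859 -0.2629  0.012 ]
scene pocket_a 0.96 [200.7 334.6] [ 0
[... 1658 characters left out ...]
[0.4573 0.0421 0.    ]
top profile_lock 0.62 [349.3 168.4] [ 0.6385 -0.0268  0.    ]
top profile_lock 0.4 [324.6 228.6] [0.4573 0.0424 0.    ]
top profile_lock 0.21 [429.  234.3] [ 0.4486 -0.2659  0.    ]
top profile_lock 0.17 [251.3 222.4] [0.47   0.2612 0.    ]
top padlock 0.69 [324.1 143.6] [0.7114 0.0503 0.    ]
top padlock 0.53 [425.7 213.3] [ 0.5103 -0.2554  0.    ]
top padlock 0.39 [328.5 197.6] [0.5497 0.0331 0.    ]
wrist (array([[350.0658,   0.    , 320.7801],
       [  0.    , 350.0658, 197.5798],
       [  0.    ,   0.    ,   1.    ]]), array([ 0.2855, -0.5617,  0.3838]), array([[ 0.3346, -0.9018, -0.2733],
       [-0.9423, -0.3205, -0.0962],
       [-0.0008,  0.2897, -0.9571]]))
```

View pics/scene0.png

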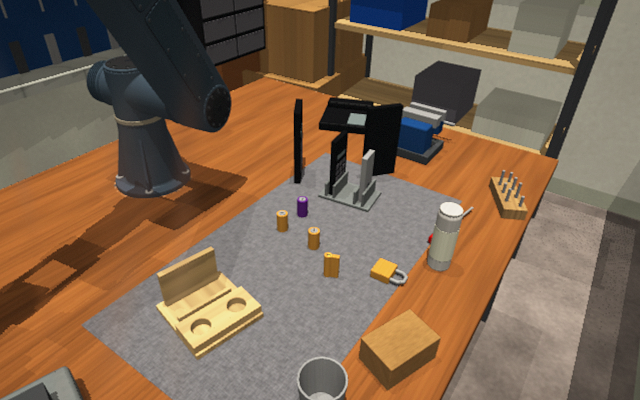

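View pics/top0.png

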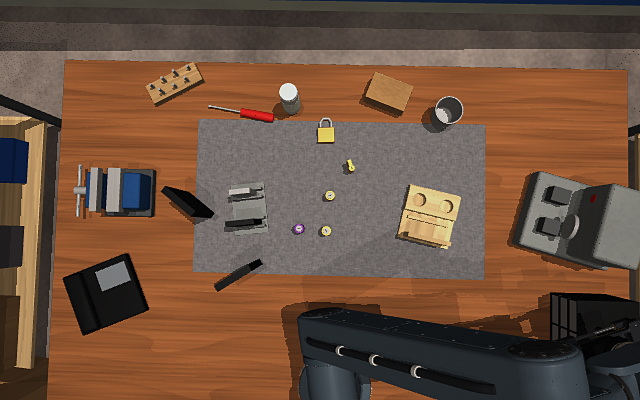

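The pictures show the job's panel and the grey plate in the rack (top image about 247,222 and 249,194). Two larger panels lean or stand outside it (200,205 and 240,275). The purple look-alike is at (299,229), the brass cylinders at (326,231) and (330,196), and the stand on the right (429,216). Next I'll rotate the tool and go over the stand for a close look.

```bash
python3 -m inch '[[87,[-15,0,0],[-10,0,0]],[87,[-15,0,0],[-10,0,0]],[87,[-15,0,0],[-10,0,0]],[87,[-15,0,0],[-10,0,0]],[87,[-15,0,0],[-10,0,0]],[87,[-15,0,0],[-10,0,0]],[87,[0,0,0],[-10,0,0]]]'; python3 - <<'E'
from h import *
o=get_obs(); print(o["time"],R.from_quat(o["tool_rot"]).as_matrix().round(3)); print(rel([.5,-.29,.32]))
E
```

```text
time: 2.12
position: [0.2095, -0.5884, 0.3149]
tool_rot: [0.492, 0.509, -0.491, 0.508]
ft_force: [0.0, -0.8, -0.6]
grip_width: 0.0866
2.125 [[-0.     0.999  0.033]
 [ 0.001  0.033 -0.999]
 [-1.    -0.    -0.001]]
[  -4.7  300.3 -288.6]
```

```bash
python3 -m inch '[[87,[0,43,-41],[0,0,0]],[87,[0,43,-41],[0,0,0]],[87,[0,43,-41],[0,0,0]],[87,[0,43,-41],[0,0,0]],[87,[0,43,-41],[0,0,0]],[87,[0,43,-41],[0,0,0]],[87,[0,43,-41],[0,0,0]],[87,[0,0,0],[0,0,0]]]'; python3 - <<'E'
from h import *
np.set_printoptions(precision=4,suppress=True)
P=params("wrist"); snap("wrist","wstand"); o=get_obs(); print(o["time"],P[1])
for t,z in (("stand",0),("backrest_top",.097),("lip",.012),("pocket_a",.012)):
    for d in imaging.tip_of("wrist",t)[:3]:
        print(t,round(d["confidence"],2),np.round(d["pixel"],1),atz("wrist",d["pixel"],z,P))
E
```

```text
time: 3.12
position: [0.5094, -0.2852, 0.3155]
tool_rot: [0.492, 0.506, -0.492, 0.509]
ft_force: [-0.8, 0.4, -0.4]
grip_width: 0.087
3.175 [ 0.5074 -0.2046  0.4765]
stand 0.79 [314.6 134. ] [ 0.5021 -0.2606  0.    ]
lip 0.81 [298.5 131.3] [ 0.4811 -0.2563  0.012 ]
lip 0.75 [337.2 172.9] [ 0.5342 -0.3106  0.012 ]
pocket_a 0.97 [353.5 110.9] [ 0.5517 -0.2282  0.012 ]
pocket_a 0.79 [336.1 172.3] [ 0.5327 -0.3098  0.012 ]
```

View pics/wstand.png

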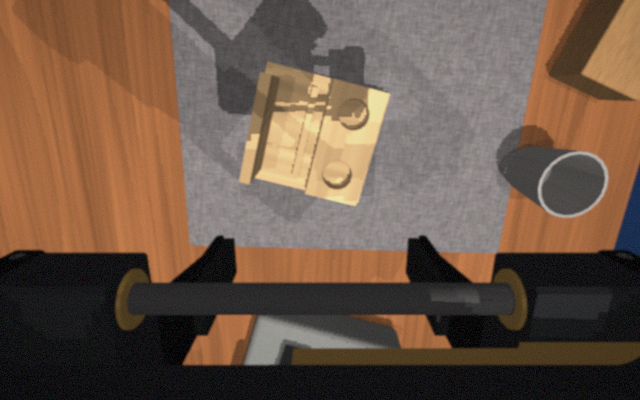

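```bash
python3 -m inch '[[87,[55,0,8],[0,0,0]],[87,[55,0,7],[0,0,0]],[87,[0,0,0],[0,0,0]]]' | head -2; python3 - <<'E'
from h import *
np.set_printoptions(precision=4,suppress=True)
P=params("wrist"); im=snap("wrist","wstand2"); o=get_obs(); print(o["time"],P[1])
np.savez("w2.npz",K=P[0],X=P[1],r=P[2])
for t,z in (("stand",0),("backrest_top",.097),("lip",.012),("pocket_a",.012)):
    for d in imaging.tip_of("wrist",t)[:3]:
        print(t,round(d["confidence"],2),np.round(d["pixel"],1),atz("wrist",d["pixel"],z,P))
d=imaging.cut_out("wrist","stand")[0]; print(d["confidence"],d["box"])
cx,cy=int(d["box"][0]),int(d["box"][1]); x0=max(0,cx-120);y0=max(0,cy-100)
print(x0,y0); cv2.imwrite("pics/crop1.png",cv2.resize(im[y0:y0+200,x0:x0+240,::-1],None,fx=3,fy=3,interpolation=cv2.INTER_CUBIC))
E
```

```text
time: 3.75
position: [0.5052, -0.3115, 0.2053]
3.8 [ 0.5039 -0.23    0.3659]
stand 0.92 [317.4 121.5] [ 0.5029 -0.2621  0.    ]
backrest_top 0.78 [238.4 115.1] [ 0.444  -0.2497  0.097 ]
lip 0.94 [297.6 119.2] [ 0.4833 -0.2591  0.012 ]
pocket_a 0.81 [346.6 169.9] [ 0.5337 -0.3097  0.012 ]
pocket_a 0.75 [366.8  93.4] [ 0.5505 -0.2336  0.012 ]
0.56 [316.7, 117.2, 205.6, 193.1]
196 17
```

View pics/crop1.png

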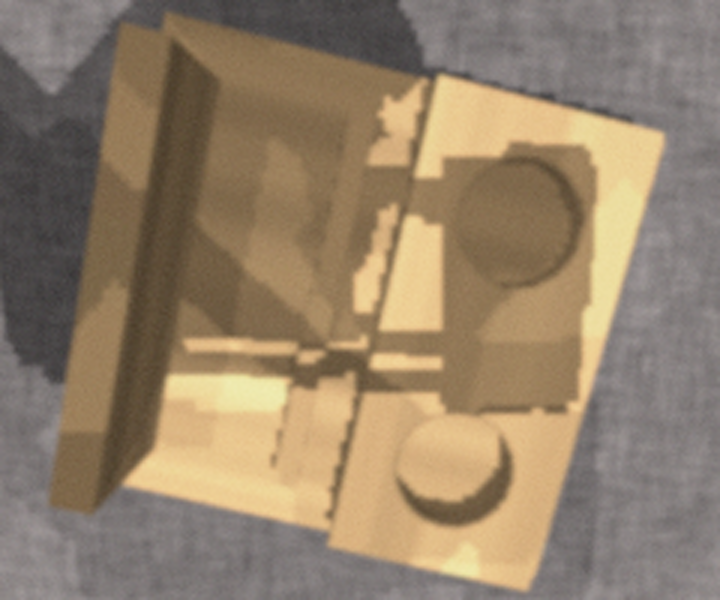

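```bash
python3 - <<'E'
from h import *
from scipy.optimize import least_squares
np.set_printoptions(precision=4,suppress=True)
w=np.load("w2.npz"); P=(w["K"],w["X"],w["r"])
c=lambda x,y:np.array([x/3+196-1/3,y/3+17-1/3])
O=[("wrist",P,[-60,60,97],c(172,38)),("wrist",P,[-60,-60,97],c(97,513)),("wrist",P,[-72,60,97],c(122,22)),("wrist",P,[-72,-60,97],c(50,503)),
("wrist",P,[40,40,30],c(518,222)),("wrist",P,[40,-40,30],c(455,470)),("wrist",P,[5,75,30],c(438,75)),("wrist",P,[5,-75,30],c(330,546)),("wrist",P,[75,75,30],c(665,132)),("wrist",P,[75,-75,30],c(530,590))]
def res(v,full=False):
    Rz=R.from_euler("z",v[2]).as_matrix(); out=[]
    for n,p,l,px in O: out.append(proj(n,Rz@np.array(l)/1000+[v[0],v[1],v[3]],p)-px)
    return np.array(out) if full else np.ravel(out)
s=least_squares(res,[.503,-.262,-.22,0],loss="soft_l1"); print(s.x,np.degrees(s.x[2])); print(res(s.x,True).round(1))
for n,lst in (("scene",[([-60,0,97],(188.8,262.1)),([-18,0,12],(202.1,305.3)),([40,-40,12],(200.7,334.6)),([40,40,12],(236,312))]),("top",[([-60,0,97],(431,235)),([-18,0,12],(427.7,221)),([40,40,12],(418,200.9)),([40,-40,12],(443.3,205.1))])):
    for l,px in lst:
        print(n,l,proj(n,R.from_euler("z",s.x[2]).as_matrix()@np.array(l)/1000+[s.x[0],s.x[1],0])-px)
E
```

```text
[ 0.5029 -0.2617 -0.2167 -0.0025] -12.41330927627689
[[ 0.3 -0.6]
 [-0.6  0.5]
 [ 0.1  0.4]
 [ 0.2  0.6]
 [ 0.8  0.2]
 [ 0.2 -0.3]
 [ 0.1 -0.2]
 [-0.3 -0.5]
 [-0.5  0.1]
 [-0.4 -0.4]]
scene [-60, 0, 97] [-1.6735  0.106 ]
scene [-18, 0, 12] [ 1.6774 -1.6977]
scene [40, -40, 12] [ 0.8167 -2.8127]
scene [40, 40, 12] [ 0.5321 -2.048 ]
top [-60, 0, 97] [-0.7744  1.2423]
top [-18, 0, 12] [-0.4387  0.7246]
top [40, 40, 12] [ 0.4642 -1.6166]
top [40, -40, 12] [1.8344 0.6941]
```

The close crop shows the stand cleanly: backrest top edge on the left, trough and lip in the middle, pockets at crop (518,222) and (455,470). The fit is good to under 1 px. Next is the rack.

```bash
python3 -m inch '[[87,[-55,0,0],[0,0,0]],[87,[-55,-3,-45],[0,0,0]],[87,[0,-5,-60],[0,0,0]],[87,[0,-5,-60],[0,0,0]],[87,[0,-5,-60],[0,0,0]],[87,[0,-5,-60],[0,0,0]],[87,[0,-5,-60],[0,0,0]],[87,[0,-5,-60],[0,0,0]],[87,[0,-5,-60],[0,0,0]],[87,[0,-5,-60],[0,0,0]],[87,[0,0,0],[0,0,0]]]'; python3 - <<'E'
from h import *
np.set_printoptions(precision=4,suppress=True)
P=params("wrist"); im=snap("wrist","wrack"); o=get_obs(); print(o["time"],P[1])
np.savez("w3.npz",K=P[0],X=P[1],r=P[2])
for t,z in (("panel_top",.173),("panel",.008),("plate",.008),("rack",0)):
    for d in imaging.tip_of("wrist",t)[:3]:
        print(t,round(d["confidence"],2),np.round(d["pixel"],1),atz("wrist",d["pixel"],z,P))
cv2.imwrite("pics/wrack_up.png",cv2.resize(im[:260,110:510,::-1],None,fx=2,fy=2,interpolation=cv2.INTER_CUBIC))
E
```

```text
time: 5.42
position: [0.4612, 0.2237, 0.3246]
tool_rot: [0.503, 0.483, -0.486, 0.526]
ft_force: [0.8, -1.1, 1.0]
grip_width: 0.0868
5.475 [0.4509 0.3078 0.4835]
panel_top 0.76 [131.8 132.9] [0.3082 0.2637 0.173 ]
panel 0.61 [205.4 107. ] [0.3298 0.2746 0.008 ]
panel 0.57 [313.6 114.7] [0.4702 0.267  0.008 ]
plate 0.97 [378.7 108.3] [0.557  0.2766 0.008 ]
rack 0.84 [346.3 116. ] [0.515  0.2652 0.    ]
```

View pics/wrack_up.png

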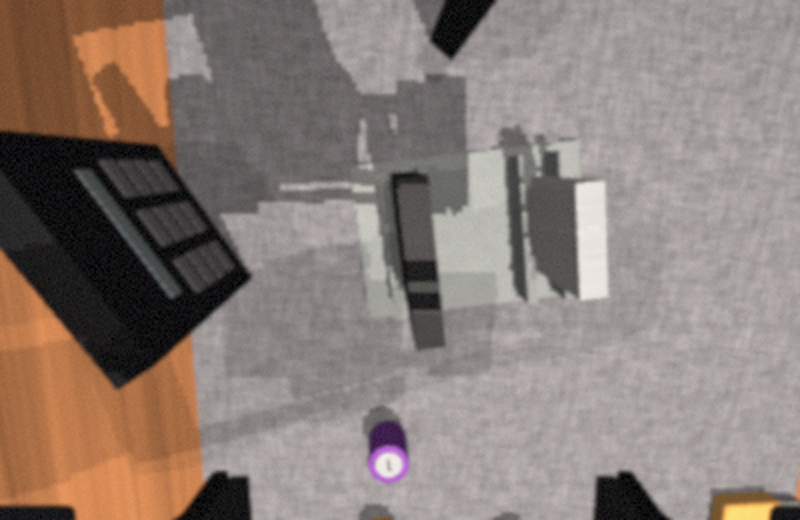

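```bash
python3 - <<'E'
from h import *
np.set_printoptions(precision=4,suppress=True)
w=np.load("w3.npz"); P=(w["K"],w["X"],w["r"])
c=lambda x,y:np.array([x/2+110-.25,y/2-.25])
print(R.from_quat(get_obs()["tool_rot"]).as_matrix())
pts=[atz("wrist",c(*a),.173,P) for a in ((400,176),(430,173),(445,347),(415,350))]
print(np.array(pts)); m=np.mean(pts,0); print("top centre",m)
for a,b in((0,3),(1,2)):
    d=pts[a]-pts[b]; print("yaw",np.degrees(np.arctan2(-d[0],d[1])),np.linalg.norm(d))
pl=[atz("wrist",c(*a),.143,P) for a in ((577,182),(605,180),(608,298),(580,300))]; print("plate",np.array(pl),np.mean(pl,0))
rk=[atz("wrist",c(*a),.008,P) for a in ((355,168),(578,140),(367,318))]; print(np.array(rk))
print("tri",tri([ray("top",(238.7,222.7)),ray("scene",(338.6,135.3)),ray("wrist",(c(422,262)),P)]))
im=cv2.imread("pics/scene0.png"); a=im[80:220,280:420]
b=cv2.imread("pics/top0.png")[175:255,200:300]
cv2.imwrite("pics/mix.png",np.hstack([cv2.resize(a,(560,560),interpolation=cv2.INTER_CUBIC)]))
E
```

```text
[[ 0.0575  0.9983  0.0096]
 [-0.0271  0.0112 -0.9996]
 [-0.998   0.0572  0.0277]]
[[0.4599 0.3034 0.173 ]
 [0.4726 0.3048 0.173 ]
 [0.4813 0.229  0.173 ]
 [0.4675 0.2275 0.173 ]]
top centre [0.4703 0.2662 0.173 ]
yaw 5.732020926447342 0.07623979934162202
yaw 6.515327872840961 0.07632511927368449
plate [[0.5443 0.3018 0.143 ]
 [0.5577 0.303  0.143 ]
 [0.565  0.2469 0.143 ]
 [0.5509 0.2457 0.143 ]] [0.5545 0.2743 0.143 ]
[[0.4357 0.3054 0.008 ]
 [0.5797 0.3254 0.008 ]
 [0.4429 0.2074 0.008 ]]
tri (array([0.4684, 0.2675, 0.1735]), [0.001012985290878308, 0.0008657365697291555, 0.001530792320597044])
```

View pics/mix.png

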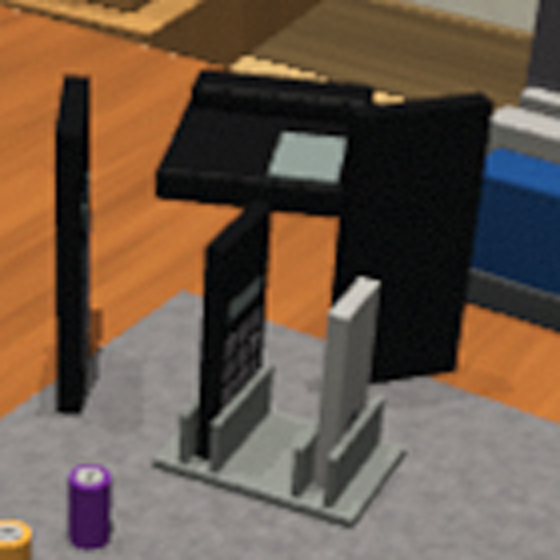

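```bash
cat >> h.py <<'E'
def down(yaw):
    c,s=np.cos(np.radians(yaw)),np.sin(np.radians(yaw)); return np.array([[0,c,s],[0,s,-c],[-1,0,0]])
E
python3 - <<'E'
from h import *
print(rel([.469,.267,.25],down(7)))
E
```

```text
(array([ 72.5,   2.8, -50.7]), array([-6.4 ,  1.77, -3.19]))
```

```bash
python3 -m inch '[[60,[0,1,-50],[-6.4,1.8,-3.2]],[60,[0,0,0],[0,0,0]]]'; python3 - <<'E'
from h import *
print(rel([.469,.267,.129],down(7)))
E
```

```text
time: 5.92
position: [0.4644, 0.2655, 0.3228]
tool_rot: [0.469, 0.529, -0.47, 0.528]
ft_force: [0.5, 0.1, -0.4]
grip_width: 0.0741
(array([193.8,   4.9,  -0.8]), array([-0.22, -0.04,  0.05]))
```

```bash
python3 -m inch '[[50,[55,5,-1],[0,0,0]],[50,[50,0,0],[0,0,0]],[50,[0,0,0],[0,0,0]]]'; python3 - <<'E'
from h import *
np.set_printoptions(precision=4,suppress=True)
print(rel([.469,.267,.129],down(7)))
P=params("wrist"); im=snap("wrist","wg1")
cv2.imwrite("pics/wg1b.png",im[100:400,120:520,::-1])
E
```

```text
time: 6.3
position: [0.4725, 0.2621, 0.2174]
tool_rot: [0.473, 0.526, -0.471, 0.528]
ft_force: [-0.6, 0.1, 0.4]
grip_width: 0.0514
(array([88.4, -3.3, -5.3]), array([-0.7 ,  0.06, -0.23]))
```

View pics/wg1b.png

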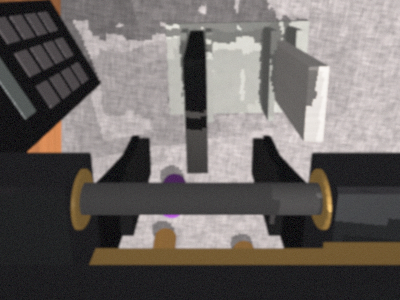

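The wrist view shows the panel edge at column 196, centred between the fingers (137 and 265) and parallel to them. I'll descend and grip.

```bash
python3 -m inch '[[50,[45,-3,-5],[0,0,0]],[50,[43,0,0],[-0.7,0,0]],[50,[0,0,0],[0,0,0]]]' 30; python3 - <<'E'
from h import *
print(rel([.469,.267,.129],down(7)))
E
```

```text
time: 6.72
position: [0.4798, 0.2674, 0.1384]
tool_rot: [0.477, 0.523, -0.462, 0.534]
ft_force: [0.4, -0.1, 0.6]
grip_width: 0.0499
(array([  9.1, -11. ,  -0.9]), array([-0.23, -0.13, -1.53]))
```

```bash
python3 -m inch '[[50,[9,-11,0],[0,0,-1.5]],[50,[0,0,0],[0,0,0]]]' 30; python3 - <<'E'
from h import *
print(rel([.469,.267,.129],down(7)))
E
```

```text
time: 6.98
position: [0.4718, 0.2665, 0.1334]
tool_rot: [0.473, 0.528, -0.467, 0.529]
ft_force: [0.6, 0.3, -0.2]
grip_width: 0.05
(array([ 4.4, -2.7, -0.8]), array([-0.29, -0.22, -0.4 ]))
```

```bash
python3 -m inch '[[50,[4.4,-2.7,0],[0,0,-0.4]],[8,[0,0,0],[0,0,0]],[8,[0,0,0],[0,0,0]],[8,[0,0,0],[0,0,0]],[8,[0,0,0],[0,0,0]]]' 30; python3 - <<'E'
from h import *
print(rel([.469,.267,.129],down(7)))
E
```

```text
time: 7.6
position: [0.4708, 0.267, 0.1317]
tool_rot: [0.472, 0.529, -0.467, 0.528]
ft_force: [-0.3, 0.6, -0.5]
grip_width: 0.0179
(array([ 2.7, -1.8, -0.2]), array([-0.28, -0.29, -0.31]))
```

```bash
python3 -m inch '[[8,[0,0,0],[0,0,0]],[8,[0,0,0],[0,0,0]],[8,[0,0,0],[0,0,0]]]' 40; python3 - <<'E'
from h import *
o=get_obs(); print(o["ft_force"],o["moment"],o["grip_width"])
E
```

```text
time: 7.98
position: [0.4703, 0.2668, 0.1315]
tool_rot: [0.472, 0.529, -0.468, 0.528]
ft_force: [-1.0, 0.1, 1.0]
grip_width: 0.0136
[-1.02919555  0.14644395  1.01314815] [ 0.03991372 -0.04783065 -0.02940562] 0.013632312964056943
```

```bash
python3 -m inch '[[8,[-15,0,0],[0,0,0]],[8,[-20,0,0],[0,0,0]],[8,[-30,0,0],[0,0,0]],[8,[-30,0,0],[0,0,0]],[8,[-40,0,0],[0,0,0]],[8,[-20,0,0],[0,0,0]],[8,[0,0,0],[0,0,0]]]'; python3 - <<'E'
from h import *
o=get_obs(); print(o["ft_force"],o["moment"],o["grip_width"])
M=down(-12.4); print(rel([.48,-.25,.32],M))
snap("scene","lift"); im=cv2.imread("pics/lift.png")[50:250,220:460]; cv2.imwrite("pics/lift.png",cv2.resize(im,None,fx=2,fy=2))
E
```

```text
time: 8.85
position: [0.468, 0.2655, 0.2929]
tool_rot: [0.471, 0.529, -0.469, 0.528]
ft_force: [1.0, -0.4, -3.2]
grip_width: 0.0135
[ 0.96743376 -0.37338837 -3.1682082 ] [ 0.04704819 -0.13745504 -0.0298574 ] 0.01348641748799569
(array([-29.3, -48.3, 513.2]), array([19.12, -0.25, -0.02]))
```

View pics/lift.png

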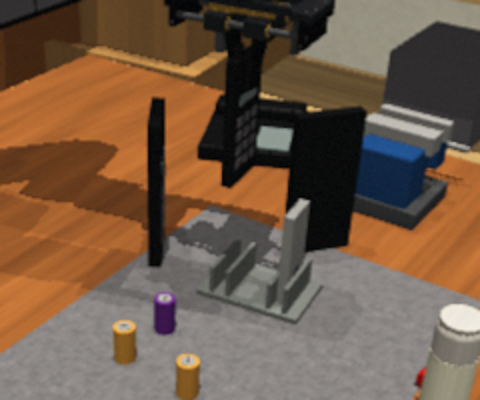

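The scene view shows the panel held plumb, with the rack left clean. I'll carry it across to the stand.

```bash
python3 -m inch '[[8,[-15,0,0],[9.5,0,0]],[8,[-10,0,0],[9.5,0,0]],[8,[0,12,50],[0,0,0]],[8,[0,12,50],[0,0,0]],[8,[0,12,50],[0,0,0]],[8,[0,12,50],[0,0,0]],[8,[0,12,50],[0,0,0]],[8,[0,12,50],[0,0,0]],[8,[0,12,50],[0,0,0]],[8,[0,0,0],[0,0,0]]]'; python3 - <<'E'
from h import *
M=down(-12.4); print(rel([.48,-.25,.32],M))
E
```

```text
time: 10.15
position: [0.4635, -0.1048, 0.3021]
tool_rot: [-0.546, -0.449, 0.559, -0.434]
ft_force: [-0.2, 1.0, -3.3]
grip_width: 0.0138
(array([-19. ,  47.7, 138. ]), array([-0.37,  0.09,  1.6 ]))
```

```bash
cat >> h.py <<'E'
S=np.array([.5029,-.2617,0]); SY=np.radians(-12.4); RS=R.from_euler("z",SY).as_matrix()
def tgt(th,g,dz,h=.1235,floor=.012):
    t=np.radians(th); Rp=RS@R.from_euler("y",-t).as_matrix()
    b=np.array([-.018-g/1000-.014*np.cos(t),0,floor+dz/1000])
    o=S+RS@(b+.007*np.array([np.cos(t),0,np.sin(t)])); 
    return o+h*Rp[:,2], np.column_stack([-Rp[:,2],Rp[:,0],-Rp[:,1]])
def go(*a,**k):
    p,q=tgt(*a,**k); print(a,p.round(4),rel(p,q))
E
python3 - <<'E'
from h import *
go(13,4,120);go(13,4,20)
E
```

```text
(13, 4, 120) [ 0.4476 -0.2495  0.2539] (array([ 48. ,  17.8, 144.6]), array([-0.36,  0.13, 14.6 ]))
(13, 4, 20) [ 0.4476 -0.2495  0.1539] (array([147.9,  20.6, 144.4]), array([-0.36,  0.13, 14.6 ]))
```

```bash
python3 -m inch '[[8,[0,6,48],[0,0,0]],[8,[0,6,48],[0,0,0]],[8,[0,6,48],[0,0,0]],[8,[0,0,0],[0,0,7]],[8,[0,0,0],[0,0,7.6]],[8,[0,0,0],[0,0,0]]]'; python3 - <<'E'
from h import *
go(13,4,90);go(13,4,20)
E
```

```text
time: 10.9
position: [0.4453, -0.2459, 0.2922]
tool_rot: [0.6, 0.382, -0.498, 0.496]
ft_force: [-0.0, 0.6, -3.0]
grip_width: 0.0135
(13, 4, 90) [ 0.4476 -0.2495  0.2239] (array([ 67.3, -11.5,   3.9]), array([-0.38, -0.61,  0.69]))
(13, 4, 20) [ 0.4476 -0.2495  0.1539] (array([135.7, -26.5,   4.7]), array([-0.38, -0.61,  0.69]))
```

```bash
python3 -m inch '[[8,[20,-4,4],[-0.4,-0.6,0.7]],[8,[25,-4,0],[0,0,0]],[8,[22,-4,0],[0,0,0]],[8,[0,0,0],[0,0,0]]]'; python3 - <<'E'
from h import *
go(13,4,90);go(13,4,20)
snap("scene","ab"); im=cv2.imread("pics/ab.png")[180:360,130:290]; cv2.imwrite("pics/abc.png",cv2.resize(im,None,fx=3.3,fy=3.3,interpolation=cv2.INTER_CUBIC))
E
```

```text
time: 11.4
position: [0.4496, -0.2477, 0.2215]
tool_rot: [0.596, 0.382, -0.497, 0.501]
ft_force: [-0.8, 0.4, -3.5]
grip_width: 0.0137
(13, 4, 90) [ 0.4476 -0.2495  0.2239] (array([-2.7, -1. ,  2.3]), array([ 0.26, -0.23,  0.45]))
(13, 4, 20) [ 0.4476 -0.2495  0.1539] (array([ 65.6, -16.2,   2.5]), array([ 0.26, -0.23,  0.45]))
```

View pics/abc.png

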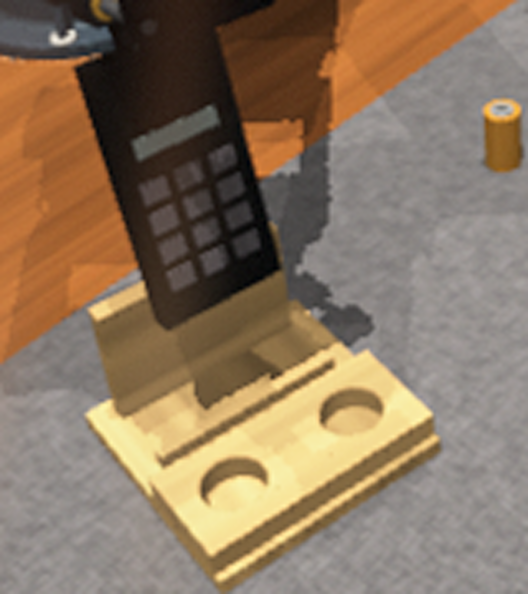

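The panel hangs tilted above the trough, keys outward. I'll check its bottom corners, crop (165,330) and (280,268), against the prediction from the tool pose.

```bash
python3 - <<'E'
from h import *
o=get_obs(); M=R.from_quat(o["tool_rot"]).as_matrix(); T=np.array(o["position"])
c=lambda x,y:np.array([x/3.3+130-.35,y/3.3+180-.35])
for l,px in (((.007,-.038,0),c(165,330)),((.007,.038,0),c(280,268))):
    p=T+M[:,0]*.1235+M[:,1]*l[0]-M[:,2]*l[1]
    print(p.round(4),proj("scene",p).round(1),px.round(1))
for l,px in (((-.060,.060,.097),c(280,228)),((-.060,-.060,.097),c(98,318)),((.04,.04,.03),c(352,410)),((.04,-.04,.03),c(234,482))):
    print(proj("scene",S+RS@np.array(l)).round(1),px.round(1))
E
```

```text
[ 0.4757 -0.2926  0.1037] [180.2 279.5] [179.6 279.6]
[ 0.4917 -0.2183  0.1038] [215.1 260.8] [214.5 260.9]
[213.3 248.8] [214.5 248.7]
[158.8 276.7] [159.3 276. ]
[235.8 303.8] [236.3 303.9]
[200.3 325.6] [200.6 325.7]
```

Agreement is within 1 px, so I'll descend.

```bash
python3 -m inch '[[8,[20,-5,2.5],[0.3,-0.2,0.4]],[8,[22,-5,0],[0,0,0]],[8,[20,-5,0],[0,0,0]],[8,[0,0,0],[0,0,0]]]'; python3 - <<'E'
from h import *
go(13,4,20);go(13,4,4)
E
```

```text
time: 11.95
position: [0.4549, -0.2533, 0.1622]
tool_rot: [0.597, 0.375, -0.496, 0.507]
ft_force: [-0.4, -0.0, -2.2]
grip_width: 0.0138
(13, 4, 20) [ 0.4476 -0.2495  0.1539] (array([ 6.2, -9.6, -2.2]), array([ 0.21,  0.29, -0.54]))
(13, 4, 4) [ 0.4476 -0.2495  0.1379] (array([ 21.8, -13.3,  -2.3]), array([ 0.21,  0.29, -0.54]))
```

```bash
python3 -m inch '[[8,[0,-10,-2.2],[0.2,0.3,-0.5]],[8,[0,0,0],[0,0,0]]]'; python3 - <<'E'
from h import *
go(13,4,20);go(13,4,4)
E
```

```text
time: 12.2
position: [0.4468, -0.2497, 0.1619]
tool_rot: [0.598, 0.377, -0.497, 0.504]
ft_force: [0.2, -0.1, -3.1]
grip_width: 0.014
(13, 4, 20) [ 0.4476 -0.2495  0.1539] (array([ 8. , -1.1, -0.3]), array([ 0.08,  0.07, -0.2 ]))
(13, 4, 4) [ 0.4476 -0.2495  0.1379] (array([23.5, -4.8, -0.4]), array([ 0.08,  0.07, -0.2 ]))
```

```bash
python3 -m inch '[[8,[8,-3,0],[0,0,0]],[8,[0,-1,0],[0,0,0]],[8,[7,-3,0],[0,0,0]],[8,[0,-1,0],[0,0,0]]]'; python3 - <<'E'
from h import *
go(13,4,4)
E
```

```text
time: 12.7
position: [0.4431, -0.2497, 0.1459]
tool_rot: [0.598, 0.376, -0.496, 0.505]
ft_force: [0.1, -0.6, -3.4]
grip_width: 0.0136
(13, 4, 4) [ 0.4476 -0.2495  0.1379] (array([ 8.8,  2.5, -1.1]), array([ 0.09,  0.18, -0.36]))
```

```bash
python3 -m inch '[[8,[4,2.5,-1],[0,0.2,-0.4]],[8,[2,0,0],[0,0,0]],[8,[0,0,0],[0,0,0]]]'; python3 - <<'E'
from h import *
go(13,4,4); go(13,4,0)
E
```

```text
time: 13.08
position: [0.4475, -0.2497, 0.1401]
tool_rot: [0.597, 0.379, -0.497, 0.503]
ft_force: [0.5, -1.0, -2.9]
grip_width: 0.0139
(13, 4, 4) [ 0.4476 -0.2495  0.1379] (array([ 2.2, -0.4, -0.2]), array([ 0.08, -0.03,  0.06]))
(13, 4, 0) [ 0.4476 -0.2495  0.1339] (array([ 6.1, -1.3, -0.2]), array([ 0.08, -0.03,  0.06]))
```

Now small steps down until the floor shows in the force.

```bash
for i in 1 2; do python3 -m inch '[[8,[2,-0.5,0],[0,0,0]],[8,[0,0,0],[0,0,0]]]'|sed -n '2p;4p'; done; python3 -m inch '[[8,[1,-0.2,0],[0,0,0]],[8,[0,0,0],[0,0,0]]]'|sed -n '2p;4p'; python3 - <<'E'
from h import *
go(13,4,0)
E
```

```text
position: [0.4475, -0.2497, 0.138]
ft_force: [0.6, -0.7, -3.3]
position: [0.4474, -0.2497, 0.1358]
ft_force: [-0.2, 0.3, -2.8]
position: [0.4475, -0.2498, 0.1348]
ft_force: [0.9, 0.1, -2.7]
(13, 4, 0) [ 0.4476 -0.2495  0.1339] (array([ 0.9, -0.1, -0.2]), array([ 0.08, -0.01,  0.04]))
```

```bash
for i in 1 2 3 ; do python3 -m inch '[[8,[1,-0.2,0],[0,0,0]],[8,[0,0,0],[0,0,0]]]'|sed -n '2p;4p'; done
```

```text
position: [0.4476, -0.2499, 0.134]
ft_force: [0.8, -0.4, -2.5]
position: [0.4476, -0.2499, 0.134]
ft_force: [0.4, 0.5, -2.9]
position: [0.4477, -0.25, 0.1339]
ft_force: [-1.6, 0.3, -2.1]
```

```bash
for i in 1 2 ; do python3 -m inch '[[8,[2,-0.4,0],[0,0,0]],[8,[0,0,0],[0,0,0]]]'|sed -n '2p;4p'; done
```

```text
position: [0.4477, -0.25, 0.134]
ft_force: [0.0, -0.2, -3.5]
position: [0.4479, -0.2502, 0.1338]
ft_force: [-0.7, 0.7, -1.5]
```

```bash
for i in 1 2 3 4; do python3 -m inch '[[8,[0.3,1.5,0],[0,0,0]]]'|sed -n '2p;4p'; done;  python3 - <<'E'
from h import *
go(13,0,0)
E
```

```text
position: [0.4488, -0.2503, 0.1338]
ft_force: [-3.4, 0.3, 3.8]
position: [0.4496, -0.2505, 0.1338]
ft_force: [-8.2, 0.7, 10.9]
position: [0.4505, -0.2506, 0.1338]
ft_force: [-5.9, -0.4, 9.4]
position: [0.4511, -0.2506, 0.1338]
ft_force: [-4.6, -0.2, 4.8]
(13, 0, 0) [ 0.4515 -0.2504  0.1339] (array([ 0. ,  0.4, -0.3]), array([0.43, 0.05, 0.11]))
```

```bash
for i in 1 2 3 4; do python3 -m inch '[[8,[0,1.2,-0.1],[0.1,0,0]]]'|sed -n '2p;4p'; done;  python3 - <<'E'
from h import *
go(13,0,0); go(16,0,0); go(18.67,0,0)
E
```

```text
position: [0.4516, -0.2506, 0.1339]
ft_force: [-4.5, -0.0, 4.3]
position: [0.4519, -0.2506, 0.134]
ft_force: [-7.2, 0.2, 6.7]
position: [0.4522, -0.2507, 0.134]
ft_force: [-6.2, -0.2, 7.4]
position: [0.4525, -0.2508, 0.1341]
ft_force: [-6.9, -0.1, 7.0]
(13, 0, 0) [ 0.4515 -0.2504  0.1339] (array([-0. , -1. , -0.2]), array([0.1 , 0.01, 0.55]))
(16, 0, 0) [ 0.4455 -0.2491  0.1326] (array([-0.1, -7.3, -0.2]), array([0.1 , 0.  , 3.55]))
(18.67, 0, 0) [ 0.4402 -0.2479  0.1312] (array([  0.1, -12.9,  -0.2]), array([0.1 , 0.  , 6.22]))
```

Sliding stops at the predicted lip position and the tool begins to pitch, so the foot is against the lip. Next I'll tilt it back.

```bash
python3 -m inch '[[8,[0,-2.2,0],[0,0,1.2]],[8,[0,-2.2,0],[0,0,1.2]],[8,[0,-2.2,0],[0,0,1.2]],[8,[0,-2.2,0],[0,0,1.0]]]'|sed -n '2p;4p'; python3 - <<'E'
from h import *
go(18.67,0,0)
E
```

```text
position: [0.4426, -0.249, 0.132]
ft_force: [-3.2, 1.7, 5.4]
(18.67, 0, 0) [ 0.4402 -0.2479  0.1312] (array([-0.1, -2.7, -0.5]), array([0.16, 0.  , 1.63]))
```

```bash
for i in 1 2 3; do python3 -m inch '[[8,[0.1,-1.1,0],[0,0,0.7]]]'|sed -n '2p;4p'; done; python3 - <<'E'
from h import *
go(18.67,0,0); print(get_obs()["moment"])
E
```

```text
position: [0.4413, -0.2487, 0.1316]
ft_force: [-4.8, 1.9, 8.7]
position: [0.44, -0.2483, 0.1312]
ft_force: [-5.5, 1.7, 8.3]
position: [0.4391, -0.2482, 0.1309]
ft_force: [0.7, 1.9, 6.9]
(18.67, 0, 0) [ 0.4402 -0.2479  0.1312] (array([ 0. ,  1.1, -0.5]), array([ 0.1 ,  0.02, -0.54]))
[0.5855578  0.33514002 0.02892432]
```

```bash
for i in 1 2; do python3 -m inch '[[8,[0.1,-0.8,0],[0,0,0.4]]]'|sed -n '2p;4p'; done; python3 - <<'E'
from h import *
go(18.67,0,0); print(get_obs()["moment"])
E
```

```text
position: [0.439, -0.2482, 0.1309]
ft_force: [2.2, 2.3, 9.4]
position: [0.4391, -0.2482, 0.1309]
ft_force: [0.8, 1.2, 9.1]
(18.67, 0, 0) [ 0.4402 -0.2479  0.1312] (array([ 0.1,  1.1, -0.5]), array([ 0.03, -0.  , -1.51]))
[0.69507186 1.01977376 0.14424894]
```

The panel is stalled against the backrest. I'll relax and release gently.

```bash
python3 -m inch '[[10,[0,0,0],[0,0,0]],[10,[0,0,0],[0,0,0]]]' 5 |sed -n '2,5p'; python3 -m inch '[[17,[0,0,0],[0,0,0]],[20,[0,0,0],[0,0,0]],[30,[0,0,0],[0,0,0]],[36,[0,0,0],[0,0,0]]]'|sed -n '2,5p'; python3 - <<'E'
from h import *
go(18.67,0,0)
snap("scene","rel"); im=cv2.imread("pics/rel.png")[180:360,130:290]; cv2.imwrite("pics/relc.png",cv2.resize(im,None,fx=3.3,fy=3.3,interpolation=cv2.INTER_CUBIC))
E
```

```text
position: [0.4397, -0.2485, 0.131]
tool_rot: [0.62, 0.339, -0.465, 0.533]
ft_force: [-2.7, 1.0, 5.8]
grip_width: 0.0149
position: [0.4407, -0.2503, 0.1306]
tool_rot: [0.62, 0.338, -0.465, 0.534]
ft_force: [0.1, -0.8, 0.3]
grip_width: 0.0319
(18.67, 0, 0) [ 0.4402 -0.2479  0.1312] (array([-0.9, -0.7, -2.3]), array([-0.01,  0.21, -1.64]))
```

View pics/relc.png

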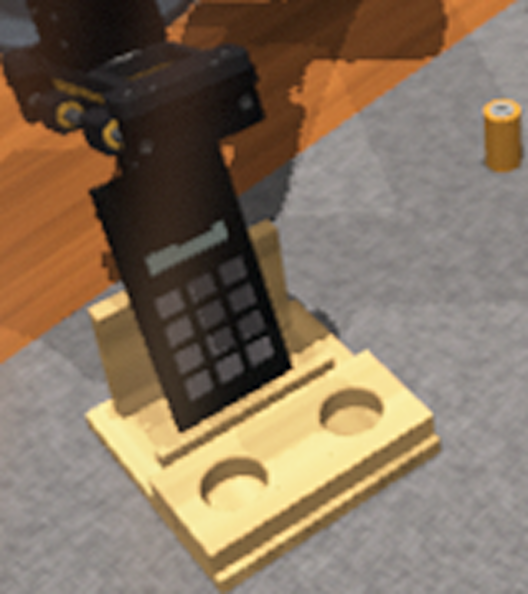

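```bash
python3 -m inch '[[36,[-5,0,0],[0,0,0]],[36,[-15,0,0],[0,0,0]],[36,[-25,0,0],[0,0,0]],[36,[-40,0,0],[0,0,0]],[36,[-40,0,0],[0,0,0]],[36,[0,0,0],[0,0,0]]]'|sed -n '2,5p'; python3 - <<'E'
from h import *
c=lambda x,y:np.array([x/3.3+130-.35,y/3.3+180-.35])
for y,px in ((-.038,c(180,430)),(.038,c(290,366))): print(proj("scene",S+RS@np.array([-.018,y,.0165])).round(1),px.round(1))
snap("scene","after");
for t in ("panel_top","panel","cylinder_1"):
    for d in imaging.tip_of("scene",t)[:5]: print(t,round(d["confidence"],2),np.round(d["pixel"],1))
th=np.radians(18.67); f=np.array([-.0246,0,.01425])
print(proj("scene",S+RS@(f+.165*np.array([-np.sin(th),0,np.cos(th)]))),proj("scene",S+RS@f))
print(rel([.5,-.02,.30],down(0)))
E
```

```text
position: [0.3964, -0.2404, 0.2518]
tool_rot: [0.619, 0.338, -0.466, 0.534]
ft_force: [0.9, -0.1, 0.2]
grip_width: 0.0363
[186.7 311.9] [184.2 310. ]
[219.5 292.8] [217.5 290.6]
panel_top 0.86 [384.7 109.8]
panel_top 0.74 [298.8 102.6]
panel_top 0.64 [327.8 274. ]
panel_top 0.57 [178.6 227.2]
panel_top 0.42 [362.3 195.1]
panel 0.73 [298.9 172.2]
panel 0.68 [202.5 302.4]
panel 0.66 [379.7 168.4]
cylinder_1 0.75 [280.6 228.1]
cylinder_1 0.75 [302.6 214.9]
cylinder_1 0.7 [317.2 246.3]
[176.77555866 229.12990396] [201.91446539 300.99807463]
(array([ -30.1,   68.7, -236.2]), array([-12.39,   2.08, -19.78]))
```

The panel sits as predicted: top at (178.6,227.2) against (176.8,229.1) predicted, foot at (202.5,302.4) against (201.9,301.0). Now the cylinders: right the tool and turn it so the jaws run along the stand's y and the body clears the panel.

```bash
python3 -m inch '[[50,[-20,0,-20],[0,0,-9.9]],[50,[-10,0,-40],[0,0,-9.9]],[50,[0,0,-40],[10,0,0]],[50,[0,0,0],[10,0,0]],[50,[0,0,0],[10,0,0]],[50,[0,0,0],[10,0,0]],[50,[0,0,0],[10,0,0]],[50,[0,0,0],[10,0,0]],[50,[0,0,0],[10,0,0]],[50,[0,0,0],[10,0,0]],[50,[0,0,0],[8,0,0]],[50,[0,0,0],[0,0,0]]]'|sed -n '1,5p'; python3 - <<'E'
from h import *
print(rel([.48,.02,.28],down(-102.4)),get_obs()["q"])
E
```

```text
time: 20.45
position: [0.4072, -0.1311, 0.2574]
tool_rot: [-0.688, 0.073, 0.716, 0.09]
ft_force: [0.6, -0.9, 0.4]
grip_width: 0.0499
(array([ -20.9, -164.2,  -35.4]), array([-0.8 ,  2.38,  1.15])) [-0.57733785  0.23010858  1.827923    0.00497752  1.12946104  1.22155405]
```

```bash
python3 -m inch '[[50,[-7,-55,-12],[-0.8,2.4,1.2]],[50,[-7,-55,-12],[0,0,0]],[50,[-7,-55,-12],[0,0,0]],[50,[0,0,0],[0,0,0]]]'|sed -n '1,5p'; python3 - <<'E'
from h import *
np.set_printoptions(precision=4,suppress=True)
print(rel([.48,.02,.28],down(-102.4)))
P=params("wrist"); im=snap("wrist","wcyl"); np.savez("w4.npz",K=P[0],X=P[1],r=P[2])
T=params("top"); imaging.camera("top"); tc=imaging.cut_out("top","cylinder_1")
for d in imaging.cut_out("wrist","cylinder_1")[:5]:
    m=d["pixels"]; col=im[m].mean(0).round(); b=d["box"]; print("w",round(d["confidence"],2),np.round(b,1),col)
for d in imaging.tip_of("wrist","cylinder_1")[:5]:
    print("tip",round(d["confidence"],2),np.round(d["pixel"],1),atz("wrist",d["pixel"],0,P))
for d in tc[:5]: print("top",round(d["confidence"],2),np.round(d["box"],1))
cv2.imwrite("pics/wcylc.png",cv2.resize(im[:260,110:510,::-1],None,fx=2,fy=2,interpolation=cv2.INTER_CUBIC))
E
```

```text
time: 20.95
position: [0.4812, 0.0246, 0.2754]
tool_rot: [-0.702, 0.074, 0.705, 0.074]
ft_force: [-0.7, -0.9, -0.5]
grip_width: 0.0503
(array([-4.6,  4.8,  0.3]), array([ 0.37,  0.23, -0.03]))
w 0.97 [301.9  99.3  26.4  26.8] [225. 205. 150.]
w 0.9 [252.8 194.2  34.3  34.5] [83. 60. 90.]
w 0.61 [315.3 189.7  22.6  35.4] [104.  82.  58.]
tip 0.87 [256.7 187. ] [0.4608 0.1145 0.    ]
tip 0.59 [305.3  98.8] [0.5547 0.0287 0.    ]
tip 0.57 [319.5 180.3] [0.4526 0.0332 0.    ]
```

View pics/wcylc.png

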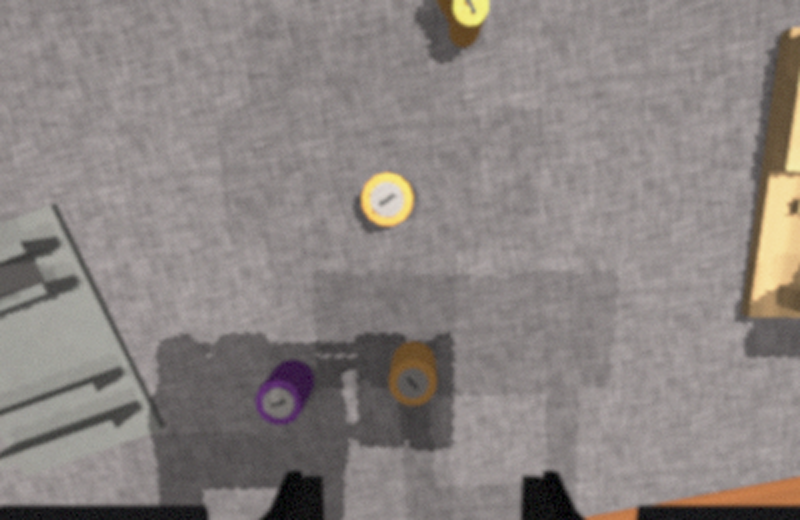

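The view shows the brass cylinder tops at crop (387,199) and (413,382), the purple one at (279,402), and the pear lock at top.

```bash
python3 - <<'E'
from h import *
np.set_printoptions(precision=4,suppress=True)
w=np.load("w4.npz"); P=(w["K"],w["X"],w["r"])
for n,c in (("A",(413,382)),("B",(387,199))):
    p=atz("wrist",(c[0]/2+110-.25,c[1]/2-.25),.05,P); print(n,p, "top px base",proj("top",[p[0],p[1],0]),"scene base",proj("scene",[p[0],p[1],0]),rel([p[0],p[1],.1]),rel([p[0],p[1],.022],down(-102.4)))
E
```

```text
A [0.4537 0.0366 0.05  ] top px base [326.5219 229.8598] scene base [281.7933 228.7168] [175.4 -10.6  27.6] (array([253.4, -10.7,  27.2]), array([-0.17,  0.33, -0.1 ]))
B [0.5554 0.0286 0.05  ] top px base [330.0507 195.7291] scene base [312.8221 246.0894] [174.8 -24.9 -73.4] (array([252.8, -25.1, -73.8]), array([-0.17,  0.33, -0.1 ]))
```

```bash
python3 -m inch '[[50,[25,-12,-36],[0,0,0]],[50,[25,-12,-36],[0,0,0]],[50,[30,0,0],[0,0,0]],[50,[30,0,0],[0,0,0]],[50,[30,0,0],[0,0,0]],[50,[0,0,0],[0,0,0]]]'|sed -n '1,5p'; python3 - <<'E'
from h import *
np.set_printoptions(precision=4,suppress=True)
P=params("wrist"); im=snap("wrist","wc2")
for d in imaging.cut_out("wrist","cylinder_1")[:3]:
    m=d["pixels"]; h=cv2.cvtColor(im,cv2.COLOR_RGB2HSV); b=d["box"]; print("w",round(d["confidence"],2),np.round(b,1),im[m].mean(0).round())
    print(" base z0 by box centre z .025", atz("wrist",b[:2],.025,P))
for d in imaging.tip_of("wrist","cylinder_1")[:3]: print("tip",round(d["confidence"],2),np.round(d["pixel"],1),atz("wrist",d["pixel"],0,P))
print(rel([.5554,.0286,.022],down(-102.4)))
cv2.imwrite("pics/wc2c.png",im[:,100:540,::-1])
E
```

```text
time: 21.95
position: [0.5556, 0.0173, 0.131]
tool_rot: [-0.701, 0.083, 0.704, 0.081]
ft_force: [0.2, 0.0, 0.6]
grip_width: 0.0501
w 0.91 [327.9 311.9  34.7  62.1] [185. 152. 115.]
 base z0 by box centre z .025 [0.45   0.0365 0.025 ]
w 0.74 [305.4 202.9  36.2  52.7] [124.  98.  68.]
 base z0 by box centre z .025 [0.5532 0.0311 0.025 ]
w 0.62 [249.1 341.6  12.8  11.7] [127.  76. 143.]
 base z0 by box centre z .025 [0.436  0.1136 0.025 ]
tip 0.71 [329.7 291.6] [0.4541 0.0332 0.    ]
tip 0.64 [307.4 190.2] [0.5564 0.0296 0.    ]
(array([112.2, -10.2,   6. ]), array([-0.9 , -0.19, -0.14]))
```

View pics/wc2c.png

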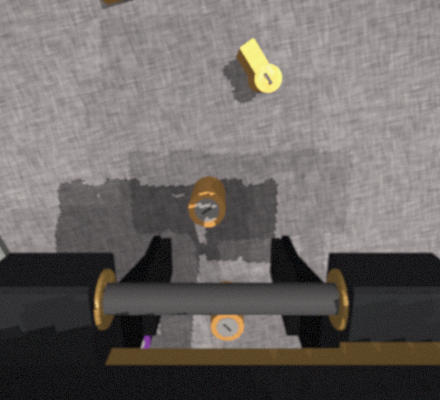

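The cylinder is confirmed at about (0.5555,0.029), slightly left of the finger gap. I'll centre on it and descend.

```bash
python3 -m inch '[[50,[20,-10,6],[-0.9,0,0]],[50,[22,0,0],[0,0,0]],[50,[20,0,0],[0,0,0]],[50,[0,0,0],[0,0,0]]]'|sed -n '1,5p'; python3 - <<'E'
from h import *
P=params("wrist"); print("A",atz("wrist",(0,0),0,P)[:0])
print(rel([.5555,.029,.022],down(-102.4)))
E
```

```text
time: 22.6
position: [0.5613, 0.0271, 0.0784]
tool_rot: [0.71, -0.078, -0.696, -0.075]
ft_force: [-0.2, 0.5, -0.4]
grip_width: 0.05
A []
(array([56.3, -0.7,  7.2]), array([-0.03, -1.11, -0.08]))
```

```bash
python3 -m inch '[[50,[12,0,8],[0,-1.1,0]],[50,[0,0,0],[0,0,0]],[50,[15,0,2],[0,0,0]],[50,[12,0,2],[0,0,0]],[50,[0,0,0],[0,0,0]]]'|sed -n '1,5p'; python3 - <<'E'
from h import *
print(rel([.5555,.029,.022],down(-102.4)))
E
```

```text
time: 23.22
position: [0.5515, 0.0292, 0.04]
tool_rot: [0.705, -0.077, -0.701, -0.076]
ft_force: [0.1, -0.3, -0.4]
grip_width: 0.0499
(array([18.1, -0.7, -3.8]), array([-0.04, -0.3 , -0.05]))
```

```bash
python3 -m inch '[[50,[10,-0.7,-3.5],[0,-0.3,0]],[50,[8,0,0],[0,0,0]],[50,[0,0,0],[0,0,0]]]'|sed -n '1,5p'; python3 - <<'E'
from h import *
print(rel([.5555,.029,.022],down(-102.4)))
E
```

```text
time: 23.6
position: [0.5557, 0.0291, 0.0205]
tool_rot: [-0.703, 0.077, 0.703, 0.076]
ft_force: [-0.3, 0.5, 0.4]
grip_width: 0.0496
(array([-1.5,  0.1,  0.2]), array([-0.03,  0.01, -0.05]))
```

```bash
python3 -m inch '[[20,[-1.5,0,0],[0,0,0]],[20,[0,0,0],[0,0,0]],[20,[0,0,0],[0,0,0]],[20,[0,0,0],[0,0,0]],[20,[0,0,0],[0,0,0]]]' 30|sed -n '1,5p';  python3 - <<'E'
from h import *
o=get_obs();print(o["position"],o["tool_rot"])
p=S+RS@np.array([.04,.04,.06]); q=S+RS@np.array([.04,-.04,.06]); print(p,q,rel([p[0],p[1],.12],down(-102.4)))
E
```

```text
time: 24.22
position: [0.5559, 0.029, 0.0226]
tool_rot: [0.703, -0.077, -0.703, -0.076]
ft_force: [-0.4, 0.1, -1.4]
grip_width: 0.0276
[0.55590864 0.02896189 0.02264147] [ 0.70313912 -0.07687439 -0.70276887 -0.07616844]
[ 0.5505563  -0.23122252  0.06      ] [ 0.53337748 -0.3093563   0.06      ] (array([-97.1, 255.3, -50.8]), array([-0.03, -0.04, -0.05]))
```

```bash
python3 -m inch '[[20,[-20,0,0],[0,0,0]],[20,[-35,0,0],[0,0,0]],[20,[-40,0,0],[0,0,0]],[20,[0,50,-10],[0,0,0]],[20,[0,50,-10],[0,0,0]],[20,[0,50,-10],[0,0,0]],[20,[0,50,-10],[0,0,0]],[20,[0,50,-10],[0,0,0]],[20,[0,0,0],[0,0,0]]]' |sed -n '1,5p';  python3 - <<'E'
from h import *
p=S+RS@np.array([.04,.04,.06]); print(rel([p[0],p[1],.09],down(-102.4)))
E
```

```text
time: 25.35
position: [0.5511, -0.2325, 0.1203]
tool_rot: [0.703, -0.076, -0.703, -0.074]
ft_force: [-0.6, 0.5, -1.6]
grip_width: 0.027
(array([30.3, -1.2,  0.9]), array([ 0.18, -0.08, -0.12]))
```

```bash
python3 -m inch '[[20,[12,-1,2],[0,0,0]],[20,[0,0,0],[0,0,0]],[20,[15,0,2],[0,0,0]],[20,[15,0,2],[0,0,0]],[20,[12,0,2],[0,0,0]],[20,[0,0,0],[0,0,0]]]' |sed -n '1,5p';  python3 - <<'E'
from h import *
p=S+RS@np.array([.04,.04,.06]); print(rel([p[0],p[1],.058],down(-102.4)))
im=snap("scene","pk1"); T=get_obs()["position"]
for d in imaging.tip_of("scene","cylinder_1")[:4]: print(round(d["confidence"],2),np.round(d["pixel"],1))
for d in imaging.cut_out("scene","cylinder_1")[:4]: print(round(d["confidence"],2),np.round(d["box"],1))
print(proj("scene",[T[0],T[1],T[2]-.0226]),proj("scene",[T[0],T[1],T[2]+.0024]))
E
```

```text
time: 26.1
position: [0.5407, -0.2235, 0.0607]
tool_rot: [-0.701, 0.073, 0.705, 0.074]
ft_force: [-0.2, -0.0, -1.4]
grip_width: 0.0276
(array([  2.6,   5.5, -11.2]), array([0.45, 0.32, 0.09]))
0.63 [281.8 229.3]
0.61 [301.  215.8]
0.53 [238.5 295.2]
0.75 [302.9 207.7  10.9  19.8]
0.7 [237.7 287.1  11.4  24.5]
[234.50714511 296.50144508] [233.4112972  287.70472839]
```

```bash
python3 - <<'E'
from h import *
im=cv2.imread("pics/pk1.png"); h=cv2.cvtColor(im,cv2.COLOR_BGR2HSV)
for r in (276,280,284,288,292,296,300): print(r,[tuple(int(v) for v in h[r,c]) for c in range(222,250,1)])
o=get_obs();P=params("scene");M=np.array(o["position"])
for dz in (.02,0,-.02): print(proj("scene",M+[0,0,dz]))
E
```

```text
276 [(105, 20, 25), (120, 22, 23), (130, 45, 17), (135, 26, 20), (100, 36, 21), (120, 23, 22), (75, 24, 21), (120, 24, 21), (110, 45, 17), (105, 51, 20), (113, 51, 20), (110, 40, 19), (90, 6, 40), (20, 10, 73), (15, 36, 85), (17, 119, 101), (17, 191, 116), (17, 181, 90), (16, 116, 33), (100, 48, 16), (90, 16, 16), (165, 28, 18), (90, 23, 11), (90, 26, 10), (165, 16, 31), (0, 12, 65), (20, 9, 85), (0, 3, 82)]
280 [(113, 51, 20), (120, 13, 20), (110, 40, 19), (120, 24, 21), (120, 26, 20), (120, 26, 20), (90, 15, 17), (150, 8, 31), (165, 9, 60), (38, 13, 79), (40, 10, 73), (15, 7, 75), (15, 6, 81), (12, 16, 81), (17, 75, 92), (17, 150, 107), (17, 191, 119), (17, 187, 117), (16, 178, 89), (17, 78, 23), (110, 51, 15), (120, 17, 15), (30, 39, 13), (135, 57, 9), (0, 0, 25), (0, 8, 61), (18, 16, 81), (0, 6, 83)]
284 [(120, 57, 9), (150, 26, 10), (105, 57, 9), (105, 64, 8), (110, 64, 12), (135, 57, 9), (90, 23, 11), (16, 120, 36), (16, 179, 91), (17, 189, 123), (17, 193, 119), (17, 193, 123), (16, 194, 122), (17, 190, 118), (17, 188, 115), (17, 187, 113), (17, 184, 111), (17, 186, 111), (17, 
[... 1273 characters left out ...]
6), (17, 188, 106), (16, 172, 108), (17, 141, 110), (17, 123, 118), (18, 123, 110), (17, 125, 110), (18, 128, 161), (17, 123, 188), (17, 124, 115), (17, 125, 116)]
300 [(18, 127, 143), (18, 125, 139), (18, 125, 129), (18, 132, 122), (18, 125, 112), (18, 129, 111), (18, 121, 112), (17, 132, 112), (16, 165, 113), (17, 186, 115), (16, 190, 117), (17, 192, 117), (17, 190, 117), (17, 190, 118), (17, 191, 115), (17, 183, 113), (17, 166, 109), (17, 144, 113), (17, 131, 119), (17, 124, 119), (17, 121, 120), (17, 123, 118), (17, 126, 111), (18, 120, 108), (18, 127, 156), (19, 121, 213), (18, 123, 219), (19, 118, 233)]
[232.61731221 281.37280789]
[233.51936063 288.61328174]
[234.39775862 295.66392076]
```

Cylinder base centre is about column 235.5 against 234.4 predicted, so it's well centred in the grip. I'll correct over the pocket, then lower.

```bash
python3 -m inch '[[20,[0,5.5,-10],[0.4,0.3,0]],[20,[0,0,0],[0,0,0]]]' |sed -n '1,5p';  python3 - <<'E'
from h import *
p=S+RS@np.array([.039,.04,.06]); print(rel([p[0],p[1],.0346],down(-102.4)))
E
```

```text
time: 26.5
position: [0.5527, -0.2337, 0.0636]
tool_rot: [0.705, -0.077, -0.7, -0.076]
ft_force: [-0.2, -0.3, -0.4]
grip_width: 0.0272
(array([28.9, -2. ,  3.9]), array([-0.01, -0.42, -0.07]))
```

```bash
python3 -m inch '[[20,[5,-2,3.5],[0,-0.4,0]],[20,[0,0,0],[0,0,0]],[20,[6,0,0],[0,0,0]],[20,[0,0,0],[0,0,0]]]' |sed -n '1,5p';  python3 - <<'E'
from h import *
p=S+RS@np.array([.039,.04,.06]); print(rel([p[0],p[1],.0346],down(-102.4)))
E
```

```text
time: 27.0
position: [0.5493, -0.2307, 0.052]
tool_rot: [-0.703, 0.077, 0.703, 0.076]
ft_force: [-0.1, 0.6, -1.9]
grip_width: 0.0274
(array([17.4,  0.2, -0.4]), array([-0.02,  0.03, -0.07]))
```

```bash
for i in 1 2 3; do python3 -m inch '[[20,[5,0,0],[0,0,0]],[20,[0,0,0],[0,0,0]]]' |sed -n '2p;4p'; done;  python3 - <<'E'
from h import *
p=S+RS@np.array([.039,.04,.06]); print(rel([p[0],p[1],.0346],down(-102.4)))
E
```

```text
position: [0.5492, -0.2307, 0.0465]
ft_force: [0.1, 0.5, -1.4]
position: [0.5492, -0.2307, 0.0411]
ft_force: [0.5, 1.2, -0.9]
position: [0.5492, -0.2307, 0.0358]
ft_force: [-0.2, -0.6, -1.2]
(array([ 1.2,  0.2, -0.4]), array([-0.03,  0.04, -0.06]))
```

Free descent into the pocket. I'll release, rise, and go to the second cylinder.

```bash
python3 -m inch '[[30,[0.8,0,0],[0,0,0]],[36,[0,0,0],[0,0,0]],[44,[0,0,0],[0,0,0]],[50,[0,0,0],[0,0,0]],[50,[-15,0,0],[0,0,0]],[50,[-25,0,0],[0,0,0]],[50,[-35,0,0],[0,0,0]],[50,[0,0,0],[0,0,0]]]' |sed -n '1,5p';  python3 - <<'E'
from h import *
print(rel([.454,.0355,.11],down(-102.4)))
im=snap("scene","p1");
for d in imaging.tip_of("scene","cylinder_1")[:4]: print(round(d["confidence"],2),np.round(d["pixel"],1))
print(proj("scene",S+RS@np.array([.04,.04,.012])))
E
```

```text
time: 28.75
position: [0.5506, -0.2315, 0.1156]
tool_rot: [0.704, -0.078, -0.702, -0.076]
ft_force: [-0.3, 0.5, 0.4]
grip_width: 0.0497
(array([   4.5, -240. ,  151.8]), array([-0.03, -0.18, -0.15]))
0.78 [240.5 308.3]
0.68 [282.1 227. ]
0.45 [303.2 214.8]
0.32 [211.4 312.4]
[236.52555594 309.94600883]
```

```bash
python3 -m inch '[[50,[0,-55,0],[0,0,0]],[50,[0,-55,0],[0,0,0]],[50,[0,-55,20],[0,0,0]],[50,[0,-50,40],[0,0,0]],[50,[0,-15,50],[0,0,0]],[50,[0,-5,40],[0,0,0]],[50,[0,0,0],[0,0,0]]]' |sed -n '1,5p';  python3 - <<'E'
from h import *
print(rel([.454,.0355,.11],down(-102.4)))
P=params("wrist"); im=snap("wrist","wc3")
for d in imaging.tip_of("wrist","cylinder_1")[:3]: print("tip",round(d["confidence"],2),np.round(d["pixel"],1),atz("wrist",d["pixel"],0,P))
for d in imaging.cut_out("wrist","cylinder_1")[:3]: print("w",round(d["confidence"],2),np.round(d["box"],1),im[d["pixels"]].mean(0).round(),atz("wrist",d["box"][:2],.025,P))
E
```

```text
time: 29.72
position: [0.4458, 0.0379, 0.1063]
tool_rot: [-0.697, 0.077, 0.709, 0.078]
ft_force: [-0.3, 0.2, 0.2]
grip_width: 0.0501
(array([-3.8,  0.6, -8.4]), array([-0.16,  0.97, -0.02]))
tip 0.87 [223.3 199.6] [0.45899149 0.11572406 0.        ]
tip 0.59 [321.7 186.2] [0.45270529 0.03644318 0.        ]
w 0.66 [215.1 213.6  57.6  60. ] [73. 49. 81.] [0.45635096 0.11591831 0.025     ]
w 0.56 [320.6 197.8  42.7  56.7] [129. 102.  70.] [0.4513566  0.03761616 0.025     ]
```

```bash
python3 -m inch '[[50,[15,0,-7],[0,1,0]],[50,[0,0,0],[0,0,0]],[50,[15,0,1],[0,0,0]],[50,[12,0,1],[0,0,0]],[50,[0,0,0],[0,0,0]]]' |sed -n '1,5p';  python3 - <<'E'
from h import *
print(rel([.4535,.037,.022],down(-102.4)))
E
```

```text
time: 30.5
position: [0.4652, 0.0311, 0.0644]
tool_rot: [0.709, -0.08, -0.696, -0.079]
ft_force: [-0.2, -1.0, -0.2]
grip_width: 0.05
(array([42.1, -3.1, 13.5]), array([-0.53, -1.04,  0.02]))
```

```bash
python3 -m inch '[[50,[0,-3,12],[-0.5,-1,0]],[50,[0,0,0],[0,0,0]]]' |sed -n '1,5p';  python3 - <<'E'
from h import *
print(rel([.4535,.037,.022],down(-102.4)))
E
```

```text
time: 30.75
position: [0.4537, 0.0369, 0.0646]
tool_rot: [-0.703, 0.076, 0.703, 0.077]
ft_force: [0.0, -0.2, -0.1]
grip_width: 0.0502
(array([42.6, -0. ,  0.2]), array([-0.01,  0.01,  0.02]))
```

```bash
python3 -m inch '[[50,[7,0,0],[0,0,0]],[50,[7,0,0],[0,0,0]],[50,[7,0,0],[0,0,0]],[50,[0,0,0],[0,0,0]]]' |sed -n '1,5p';  python3 - <<'E'
from h import *
print(rel([.4535,.037,.022],down(-102.4)))
E
```

```text
time: 31.25
position: [0.4543, 0.037, 0.0426]
tool_rot: [0.704, -0.076, -0.702, -0.076]
ft_force: [0.7, -0.7, 1.3]
grip_width: 0.05
(array([20.6,  0.2,  0.8]), array([ 0.02, -0.09,  0.02]))
```

```bash
python3 -m inch '[[50,[7,0,0.5],[0,0,0]],[50,[7,0,0],[0,0,0]],[50,[6.5,0,0],[0,0,0]],[20,[0,0,0],[0,0,0]],[20,[0,0,0],[0,0,0]],[20,[0,0,0],[0,0,0]],[20,[0,0,0],[0,0,0]],[20,[0,0,0],[0,0,0]]]' 30|sed -n '1,5p';  python3 - <<'E'
from h import *
p=S+RS@np.array([.039,-.04,.06]); print(rel([.4535,.037,.12]),rel([p[0],p[1],.12],down(-102.4)))
E
```

```text
time: 32.25
position: [0.454, 0.037, 0.0206]
tool_rot: [0.704, -0.076, -0.702, -0.076]
ft_force: [-0.4, 0.8, -1.2]
grip_width: 0.0274
[-99.4   0.1   0.3] (array([ -99.2,  321.3, -151. ]), array([ 0.01, -0.1 ,  0.02]))
```

```bash
python3 -m inch '[[20,[-20,0,0],[0,0,0]],[20,[-40,0,0],[0,0,0]],[20,[-42,10,0],[0,0,0]],[20,[0,10,-50],[0,0,0]],[20,[0,25,-50],[0,0,0]],[20,[0,40,-45],[0,0,0]],[20,[0,55,-5],[0,0,0]],[20,[0,55,0],[0,0,0]],[20,[0,55,0],[0,0,0]],[20,[0,50,0],[0,0,0]],[20,[0,0,0],[0,0,0]]]' |sed -n '1,5p';  python3 - <<'E'
from h import *
p=S+RS@np.array([.039,-.04,.06]); print(rel([p[0],p[1],.0326],down(-102.4)))
E
```

```text
time: 33.62
position: [0.5367, -0.2972, 0.1244]
tool_rot: [0.703, -0.075, -0.703, -0.075]
ft_force: [-0.0, -0.8, -1.1]
grip_width: 0.0273
(array([91.8, 12.5,  1.7]), array([ 0.21, -0.  , -0.02]))
```

```bash
python3 -m inch '[[20,[10,12.5,1.5],[0.2,0,0]],[20,[0,0,0],[0,0,0]],[20,[15,0,0],[0,0,0]],[20,[0,0,0],[0,0,0]],[20,[15,0,0],[0,0,0]],[20,[0,0,0],[0,0,0]],[20,[15,0,0],[0,0,0]],[20,[0,0,0],[0,0,0]]]' |sed -n '1,5p';  python3 - <<'E'
from h import *
p=S+RS@np.array([.039,-.04,.06]); print(rel([p[0],p[1],.0326],down(-102.4)))
E
```

```text
time: 34.62
position: [0.5316, -0.3036, 0.0639]
tool_rot: [-0.701, 0.073, 0.705, 0.076]
ft_force: [0.4, -0.5, -1.0]
grip_width: 0.0274
(array([31.2,  5.4, -2.1]), array([0.29, 0.3 , 0.2 ]))
```

```bash
python3 -m inch '[[20,[6,5.4,-2],[0.3,0.3,0.2]],[20,[0,0,0],[0,0,0]],[20,[6,0,0],[0,0,0]],[20,[0,0,0],[0,0,0]]]' |sed -n '1,5p';  python3 - <<'E'
from h import *
p=S+RS@np.array([.039,-.04,.06]); print(rel([p[0],p[1],.0326],down(-102.4)))
im=snap("scene","pk2"); h=cv2.cvtColor(im,cv2.COLOR_RGB2HSV); T=np.array(get_obs()["position"])
print(proj("scene",T-[0,0,.0206]),proj("scene",T))
m=((abs(h[:,:,0].astype(int)-17)<3)&(h[:,:,1]>165)&(h[:,:,2]>60))
for r in range(300,332,3): c=np.where(m[r,175:225])[0]+175; print(r,c.min() if len(c) else 0,c.max() if len(c) else 0)
E
```

```text
time: 35.12
position: [0.5328, -0.3105, 0.0515]
tool_rot: [0.704, -0.077, -0.702, -0.076]
ft_force: [-0.3, 0.4, -1.1]
grip_width: 0.0273
(array([18.9, -1.2,  0.7]), array([-0.06, -0.1 , -0.06]))
[199.58482923 325.60956417] [198.12311749 318.35693571]
300 0 0
303 195 202
306 175 204
309 202 204
312 178 205
315 193 206
318 194 206
321 195 206
324 195 207
327 194 206
330 196 201
```

```bash
python3 -m inch '[[20,[2,-1.2,0.5],[0,0,0]],[20,[0,0,0],[0,0,0]]]' |sed -n '2p;4p'; for i in 1 2 3; do python3 -m inch '[[20,[5,0,0],[0,0,0]],[20,[0,0,0],[0,0,0]]]' |sed -n '2p;4p'; done;  python3 - <<'E'
from h import *
p=S+RS@np.array([.039,-.04,.06]); print(rel([p[0],p[1],.0326],down(-102.4)))
E
```

```text
position: [0.533, -0.3093, 0.0499]
ft_force: [-0.4, -1.2, -1.3]
position: [0.5331, -0.3093, 0.0447]
ft_force: [-0.0, -0.3, -1.3]
position: [0.5331, -0.3093, 0.0393]
ft_force: [0.9, 0.8, -1.3]
position: [0.5331, -0.3093, 0.0338]
ft_force: [0.5, 0.4, -1.2]
(array([ 1.2, -0. ,  0.7]), array([-0.05, -0.17, -0.09]))
```

```bash
python3 -m inch '[[30,[0.8,0,0],[0,0,0]],[36,[0,0,0],[0,0,0]],[44,[0,0,0],[0,0,0]],[50,[0,0,0],[0,0,0]],[50,[-15,0,0],[0,0,0]],[50,[-25,0,0],[0,0,0]],[50,[-40,0,0],[0,0,0]],[50,[-40,10,0],[0,0,0]],[50,[-10,55,0],[0,0,0]],[50,[0,55,0],[0,0,0]],[50,[0,0,0],[0,0,0]]]' |sed -n '1,5p';  python3 - <<'E'
from h import *
for n in ("scene","top"):
    im=snap(n,"fin_"+n); h=cv2.cvtColor(im,cv2.COLOR_RGB2HSV)
    for t in ("cylinder_1","panel","panel_top","plate","profile_lock","padlock"):
        print(n,t,[(round(d["confidence"],2),np.round(d["pixel"]).tolist()) for d in imaging.tip_of(n,t)[:4]])
    th=np.radians(18.67); f=np.array([-.0246,0,.01425])
    e=lambda l: proj(n,S+RS@np.array(l)).round(1).tolist()
    print("expect",e([.04,.04,.012]),e([.04,-.04,.012]),e(f),e(f+.165*np.array([-np.sin(th),0,np.cos(th)])))
    print("cyl tops exp",e([.04,.04,.062]),e([.04,-.04,.062]),[np.round(d["box"],1).tolist() for d in imaging.cut_out(n,"cylinder_1")[:4]])
print(np.array(get_obs()["position"]).round(3))
E
```

```text
time: 37.55
position: [0.5084, -0.43, 0.1765]
tool_rot: [0.707, -0.079, -0.699, -0.072]
ft_force: [0.7, 0.1, 0.2]
grip_width: 0.0499
scene cylinder_1 [(0.88, [199.0, 329.0]), (0.78, [301.0, 218.0]), (0.75, [241.0, 310.0])]
scene panel [(0.97, [204.0, 303.0]), (0.73, [300.0, 173.0]), (0.72, [381.0, 170.0])]
scene panel_top [(0.98, [179.0, 231.0]), (0.74, [298.0, 105.0]), (0.55, [385.0, 108.0])]
scene plate [(0.6, [361.0, 196.0])]
scene profile_lock [(0.65, [328.0, 276.0])]
scene padlock [(0.69, [375.0, 271.0]), (0.32, [201.0, 303.0])]
expect [236.5, 309.9] [201.5, 331.8] [201.9, 301.0] [176.8, 229.1]
cyl tops exp [234.4, 292.6] [198.0, 314.3] [[235.6, 298.9, 9.1, 23.9], [302.9, 205.8, 9.7, 18.9], [200.6, 323.7, 18.3, 27.4]]
top cylinder_1 [(0.67, [445.0, 205.0]), (0.52, [418.0, 203.0]), (0.51, [302.0, 229.0])]
top panel [(0.94, [248.0, 273.0]), (0.64, [205.0, 205.0]), (0.55, [425.0, 226.0])]
top panel_top [(0.96, [178.0, 201.0]), (0.74, [436.0, 246.0])]
top plate [(0.64, [248.0, 194.0]), (0.52, [417.0, 198.0])]
top profile_lock [(0.5, [444.0, 205.0]), (0.37, [348.0, 169.0])]
top padlock [(0.81, [323.0, 141.0])]
expect [418.5, 199.3] [445.1, 205.8] [426.9, 223.9] [434.8, 243.3]
cyl tops exp [421.8, 198.3] [449.5, 205.0] [[446.7, 205.8, 10.4, 13.7], [418.4, 200.1, 13.9, 9.2], [298.1, 230.3, 8.8, 7.2]]
[ 0.509 -0.425  0.175]
```

The viewer's picture limit is reached, so I'll check centring numerically from the panel's dark outline.

```bash
python3 - <<'E'
from h import *
e=lambda l: proj("scene",S+RS@np.array(l)).round(1)
th=np.radians(18.67); ex=np.array([np.cos(th),0,np.sin(th)]); ez=np.array([-np.sin(th),0,np.cos(th)]); f=np.array([-.0246,0,.01425])
im=cv2.cvtColor(cv2.imread("pics/fin_scene.png"),cv2.COLOR_BGR2GRAY)
for z in (.03,.06,.1,.13,.155):
    L=e(f+.007*ex-.038*np.array([0,1,0])+z*ez); Rr=e(f+.007*ex+.038*np.array([0,1,0])+z*ez)
    n=80; s=np.linspace(-.3,1.3,n*2); v=[im[int(round(p[1])),int(round(p[0]))] for p in (L+(Rr-L)*t for t in s)]
    d=np.array(v)<75; i=np.where(d)[0]; print(z,L,Rr,"dark span",s[i.min()].round(2),s[i.max()].round(2))
    print(v[::5])
print(e([-.018,-.038,.022]),e([-.018,.038,.022]))
E
```

```text
0.03 [182.  299.3] [215.5 280.5] dark span -0.06 0.97
[np.uint8(131), np.uint8(95), np.uint8(132), np.uint8(197), np.uint8(195), np.uint8(70), np.uint8(42), np.uint8(41), np.uint8(43), np.uint8(69), np.uint8(68), np.uint8(67), np.uint8(64), np.uint8(22), np.uint8(58), np.uint8(65), np.uint8(64), np.uint8(74), np.uint8(65), np.uint8(24), np.uint8(89), np.uint8(89), np.uint8(86), np.uint8(73), np.uint8(13), np.uint8(12), np.uint8(189), np.uint8(166), np.uint8(225), np.uint8(218), np.uint8(213), np.uint8(202)]
0.06 [177.3 286.4] [211.4 268. ] dark span -0.06 1.0
[np.uint8(106), np.uint8(107), np.uint8(105), np.uint8(106), np.uint8(105), np.uint8(39), np.uint8(42), np.uint8(44), np.uint8(50), np.uint8(65), np.uint8(74), np.uint8(70), np.uint8(49), np.uint8(31), np.uint8(43), np.uint8(61), np.uint8(60), np.uint8(58), np.uint8(31), np.uint8(39), np.uint8(95), np.uint8(90), np.uint8(60), np.uint8(51), np.uint8(15), np.uint8(15), np.uint8(106), np.uint8(110), np.uint8(106), np.uint8(156), np.uint8(153), np.uint8(150)]
0.1 [170.7 268.6] [205.7 250.8] dark span -0.06 0.99
[np.uint8(207), np.ui
[... 773 characters left out ...]
p.uint8(30), np.uint8(28), np.uint8(25), np.uint8(27), np.uint8(24), np.uint8(23), np.uint8(66), np.uint8(63), np.uint8(63), np.uint8(64), np.uint8(67), np.uint8(69)]
0.155 [161.4 243.2] [197.6 226.3] dark span -0.19 1.3
[np.uint8(109), np.uint8(101), np.uint8(106), np.uint8(17), np.uint8(27), np.uint8(24), np.uint8(26), np.uint8(27), np.uint8(30), np.uint8(28), np.uint8(29), np.uint8(35), np.uint8(37), np.uint8(35), np.uint8(35), np.uint8(40), np.uint8(40), np.uint8(41), np.uint8(39), np.uint8(40), np.uint8(37), np.uint8(35), np.uint8(31), np.uint8(29), np.uint8(31), np.uint8(23), np.uint8(69), np.uint8(67), np.uint8(67), np.uint8(67), np.uint8(66), np.uint8(66)]
[186.3 310. ] [219.2 290.9]
```

```bash
python3 - <<'E'
from h import *
print(get_obs()["time"]); print(robot.hand_in())
E
```

```text
38.35
the job is handed in; nothing more can be done
None
```

The job is done and handed in at 38.35 s, within the 72 s limit. The panel leans on the stand and both brass cylinders are upright in the pockets, one in each.

**Panel:** I took it from the rack and lowered it into the trough, tilted back, until its foot touched the floor. I then slid it forward against the lip, tilted it onto the backrest and eased the grip open. It did not drop or fall at any point I could see.

**Cylinders:** Both went into the pockets without resistance. The purple one, the plate, the pear-shaped lock and the padlock were not touched.

**Last checks:**
- **Panel position:** In the scene view its outline matches the planned lean. It is centred to about 1–2 mm, with the foot and top within about 3 px of where they should be.
- **Cylinder positions:** In the scene and top views the networks found them in the pockets within about 5 px. One scene reading was 4–5 px off; a colour check of that cylinder just before it went in agreed to about 1 px.
- **Left in place:** In the final views the plate, pear lock and padlock were found within 5 px of where they started.
- **Force:** All readings stayed under about 15 N.

**Not checked:** I had used all 12 viewable pictures, so the final check was numerical only. The foot's contact with the lip was judged by force and fit; the lip hides the foot in the scene view.

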